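# Index the bench magnifier's swing arm over the next part

## Robot

A 6-joint arm with a two-finger parallel gripper is mounted at the origin on a cart in front of the work surface, level with it; the furniture and walls round the work are solid. World frame = base frame: x ahead of the robot, y to its left, z up, the work surface at z = 0. Lengths are in m, angles in rad, forces in N, time in s.
With the tool pointing down it reaches from about 0.35 to 0.95 m from the base axis. Payload 17.4 kg.
Tool frame: the origin (TCP) lies on the mounting face of the last link; the fingertips stand 186 mm ahead of it and the grasp point (between the pads) lies 167 mm ahead of it (bot.grip_depth is the distance from the TCP to the grasp point, in m); z points along the fingers, y is the line along which they close (so a half turn about z gives the same grasp; the last joint's range is limited). The gripper opens to 93 mm and grips with 3 to 60 N. Pads are 15 mm wide; open, the fingers measure 128 mm over their backs; the gripper's body (75 mm by 188 mm) begins 65 mm behind the grasp point.
Start: joints at [1.119, 0.116, 1.442, -0, 1.584, -0.038], TCP at [0.271, 0.618, 0.405] pointing down, gripper open.
Joint ranges: [-2.83, 2.83], [-0.83, 2.19], [0.07, 2.5], [-1.14, 4.28], [0.01, 3], [-2.97, 2.97]. Speed limits (rad/s): [1.89, 1.89, 2.22, 3.14, 3.14, 3.14].

## Interface

Orientations are given as a rotation vector (axis times angle).
In Python, from bench import bot, eyes gives the robot as it stands.
- The arm moves only by the tool apply_moves, never from a script. Its argument "series" is a list of rows, each a list of 5 numbers: the opening, from -1 (shut) to 1 (fully open), so that 0 is half open, then the shift along the tool's x, y, z in cm, then the turn about the tool's z in degrees. In form: [[hand, tx, ty, tz, spin], ...]. A call has 1 to 20 rows; each row is the pose to reach, as a shift and turn from the pose commanded when the call began, along the tool's axes at that moment; what a row does not reach only later rows make up. A row lasts 1/12 s, in which the tool goes at most 41.7 mm and 7.16 degrees, less where a joint would pass 70% of its speed; a pose out of reach is approached as far as the arm can. A call with a gripper value outside its range is refused whole. The fingers move at their own pace and stop on an object; "grip_force" is the grip in N (left out, the last holds). Time passes only in rows, so rows that repeat a pose let the fingers close. It gives the time, the measured TCP pose, the force, the opening and the grip force at its end, in the units of the state.
- bot.observe(): the state, without advancing time (a new reading comes with each control period).
- eyes.read_camera(name): name is "scene" or "top" or "wrist"; returns a dict with "color" (480x640x3 uint8, red, green, blue), "z_map" (480x640 float32, m along the optical axis (not along the pixel's ray), 0 where there is no reading), "intrinsics" (3x3 intrinsics, pixels), "k1" (the pictures are not rectified: a ray, as slopes to the right and down, at radius r is drawn at 1 + k1 r^2 times it, then the intrinsics apply), "eye" and "orientation" of the camera in the world. Camera axes: x right, y up, looking along -z (the intrinsics and any distortion apply to the point x, -y, -z); pixel columns grow to the right and rows downward; lengths in m; the calibration is good to about 2 mm. A picture is of the moment at which its call begins.
- bot.close_job(): hands the job in; it is judged then, once.
The state is a dict: "t": time; "joint_positions": joint angles; "dq": joint speeds; "joint_efforts": joint torques, N m; "position": TCP position; "ee_rot": TCP orientation; "wrist_force": force on the tool from outside, world axes, zero at the start; "wrist_torque": the same for the moment, N m; "width": finger opening in m; "gripper_force": force on a finger pad.
Only numpy, scipy, OpenCV 4.12 (cv2) and the standard library are available. Lean on these libraries where they do the work, as an engineer would, in place of code of your own. Each camera call takes 0.05 s, during which the arm holds its last target. There are 200 camera calls.

## Task

Swing the bench magnifier on by one hole so that its lens stands over the heat spreader, the plain flat silver-white metal plate: hook a fingertip inside the red pull ring, raise the spring index pin without pinching the ring, swing the arm, and let the pin drop fully home in that hole. Leave the parts on the pads and the things beside the stand where they are, and finish clear of everything.

Things in the scene. Friction and masses are not known exactly. Their poses are not given: they have to be found in the camera images.
- hinge (a point): Centre of the swing arm's vertical hinge post, 22 mm above the desk, at the robot's end of a fixed grey stand (plate 315 x 230 x 6 mm). The post's cap reaches 64 mm above the desk. An aluminium index block (22 mm high, 210 mm across) crosses the stand beyond the post; its five brass-bushed holes lie 20 degrees apart on a circle of 130 mm radius round the post.
- swing_arm (a joint): Angle of the white swing arm (26 mm wide, top 36 mm above the desk) round the hinge, rad, counter-clockwise from above; 0 = middle hole, where it starts. Holes at -0.698, -0.349, 0, 0.349, 0.698. A stiff hinge (0.06 N m): the arm stays where it is left. With the pin in a hole it has about 0.01 rad of play.
- index_pin (a joint): Lift of the spring index pin, m: 0 = fully home, 0.016 = upper stop. It slides straight up in the arm, 130 mm from the hinge. The 8 mm pin (round end) sits 10 mm deep: raise it 10 mm or more to clear a hole. Let down between holes it rides on the block and drops when the arm brings it over a hole (within about 2 mm). Spring 3.5 N at home, 6 N at the stop.
- ring_mid (a point): Centre of the red pull ring's opening, 82 mm above the desk with the pin home and 16 mm farther from the hinge than the pin. Axes as ring_loop. Beyond the opening nothing of the stand or arm is higher than 40 mm above the desk.
- ring_loop: Inner bar of the red pull ring fixed on the pin, on which a fingertip bears: 7 mm bar, opening 54 wide x 38 mm high (corner radius 10 mm). Origin: middle of its lower bar, 66 mm above the desk. x axis: through the opening, away from the hinge and 45 degrees down (a finger goes in along it); y: level, along the width; z: up the ring, leaning 45 degrees away from the hinge.
- ring_rim: Outer rim of the same red ring, fixed to it, 5 mm outside the inner part along the top and the sides (whole ring 78 mm wide). Same origin and axes as ring_loop.
- lens (a point): Centre of the round magnifier lens (black rim, 68 mm across, 33 mm above the desk) at the far end of the swing arm, 235 mm from the hinge. Three black rubber pads lie under the lens's path at the middle hole and one hole to each side.
- spreader (a point): Centre of the heat spreader, a plain flat silver-white metal plate (27 x 55 x 8 mm, loose), which lies on the pad one hole to the left or to the right of the lens at the start.
- dc_jack: Black and nickel panel jack (57 x 24 x 13 mm, loose) on the pad on the other side; origin at its underside.
- usb_plug: Cable plug (49 x 16 x 8 mm, loose) on the middle pad under the lens at the start; origin at its underside.
- nozzle_3: Small steel hot-air nozzle (27 x 32 x 32 mm, loose), standing to the right of the stand; origin at its underside.
- part_box_2: Small grey parts box (39 x 51 x 18 mm, loose) to the left of the stand; origin at its underside.

How it is judged:
On the way:
1. a finger inside the ring has raised the pin out of its hole (value of joint index_pin above 0.009 m and contact force between the fingers and ring_loop above 1 N), for 0.1 s.
At the end, for the whole second after the job is handed in: The lens centre is within 15 mm, seen from above, of the heat spreader's centre (the hole next to the start, on the spreader's side), the index pin is fully home (lift under 2 mm) and the arm is at rest (horizontal distance between lens and spreader below 0.015 m and value of joint index_pin below 0.002 m and velocity of joint swing_arm between -0.05 and 0.05 rad/s); the robot touches nothing.
It fails at once if the ring is pinched (pressed from inside and on its outer rim at once) (contact force between the fingers and ring_loop above 2 N and contact force between the fingers and ring_rim above 2 N).
It fails at once if a part on the pads is moved by more than 8 mm (distance of any of spreader, dc_jack, usb_plug from where it was at the start of the episode above 0.008 m).
It fails at once if the nozzle or the small box beside the stand is moved by more than 10 mm (distance of any of nozzle_3, part_box_2 from where it was at the start of the episode above 0.01 m).
It also fails if it takes over 45 s, if anything falls off the work surface, if the arm or the gripper's body presses on something with over 40 N, if the wrist force passes 120 N, or if a joint passes its speed limit or range.

## Working session

There is one attempt and no reset: what is moved stays moved. The work goes in short steps, Python scripts to look and compute and a tool call to move; the robot and the scene stay as the last step left them, time stands still between calls to the robot, and variables do not carry over. Pictures are saved under pics/ and viewed, at most 10 in all, crops included, and the job is handed in when it is done.

Besides the shell and the picture viewer there is one more tool, called after "Emit:" by a JSON object that holds its "name" and its "arguments". apply_moves: Moves the arm, as the interface text tells. Its arguments: {"type":"object","properties":{"series":{"type":"array","items":{"type":"array","items":{"type":"number"}}},"grip_force":{"type":"number"}},"required":["series"]}

```bash
mkdir -p pics; ls; python3 - <<'E'
from bench import bot, eyes
import cv2,numpy as np
s=bot.observe(); print({k:np.round(v,3) for k,v in s.items()})
for n in("top","scene"):
    d=eyes.read_camera(n); cv2.imwrite(f"pics/{n}0.png",d["color"][:,:,::-1]); print(n,d["intrinsics"],d["k1"],d["eye"],d["orientation"])
    np.savez(f"{n}0.npz",**d)
E
```

```text
pics
{'t': np.float64(0.0), 'joint_positions': array([ 1.119,  0.116,  1.442, -0.   ,  1.584, -0.038]), 'dq': array([ 0.   ,  0.001,  0.001, -0.001,  0.001, -0.   ]), 'joint_efforts': array([ 1.0000e-03, -7.2130e+01, -6.2259e+01,  7.8000e-02,  2.4000e-02,
       -0.0000e+00]), 'position': array([0.271, 0.618, 0.404]), 'ee_rot': array([-6.450e-01, -3.074e+00,  2.000e-03]), 'wrist_force': array([-0.698,  0.286,  0.197]), 'wrist_torque': array([ 0.03 , -0.   , -0.003]), 'gripper_force': np.float64(0.0), 'width': np.float64(0.093)}
top [[456.10673344   0.         320.9772933 ]
 [  0.         456.10673344 236.24870224]
 [  0.           0.           1.        ]] 0.013272004218923486 [0.51213562 0.22047483 0.91962605] [ 0.04230531 -0.10091981 -1.59154126]
scene [[612.43028044   0.         322.39189984]
 [  0.         612.43028044 233.85896763]
 [  0.           0.           1.        ]] -0.19200859710169932 [-0.01085404 -0.25148499  0.45496663] [ 1.0371725  -0.52120058 -0.82183479]
```

View pics/top0.png

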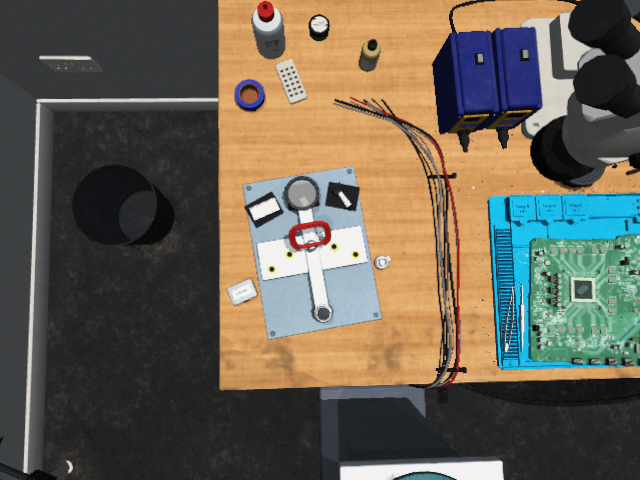

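View pics/scene0.png

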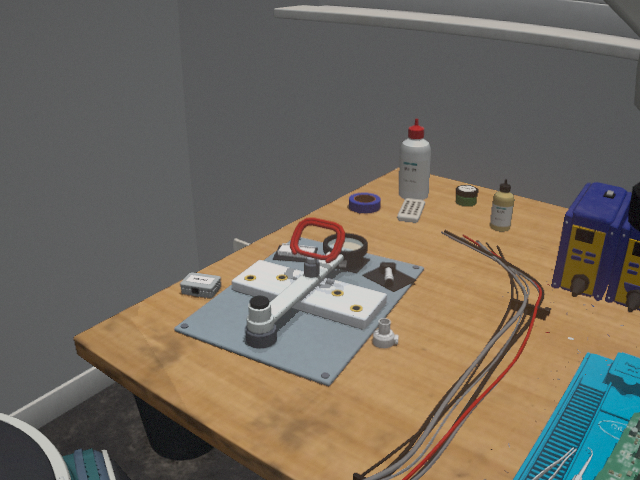

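```bash
cat >geo.py <<'E'
import numpy as np,cv2
from scipy.spatial.transform import Rotation as R
def rays(d,uv):
    K=d["intrinsics"];k=float(d["k1"]);uv=np.atleast_2d(uv).astype(float)
    p=np.c_[(uv[:,0]-K[0,2])/K[0,0],(uv[:,1]-K[1,2])/K[1,1]];q=p.copy()
    for _ in range(20): q=p/(1+k*(q**2).sum(1,keepdims=True))
    return R.from_rotvec(d["orientation"]).apply(np.c_[q[:,0],-q[:,1],-np.ones(len(q))])
def pix2w(d,uv,z=None):
    r=rays(d,uv);e=np.asarray(d["eye"])
    if z is not None: return e+r*((z-e[2])/r[:,2:3])
    uv=np.atleast_2d(uv);s=d["z_map"][uv[:,1].astype(int),uv[:,0].astype(int)]
    return (e+r*s[:,None])[s>0]
def tri(d1,u1,d2,u2):
    a=rays(d1,u1)[0];b=rays(d2,u2)[0];e1=np.asarray(d1["eye"]);e2=np.asarray(d2["eye"])
    s=np.linalg.lstsq(np.c_[a,-b],e2-e1,rcond=None)[0];p=e1+a*s[0];q=e2+b*s[1]
    return (p+q)/2,np.linalg.norm(p-q)
def redmask(d,box):
    h=cv2.cvtColor(d["color"],cv2.COLOR_RGB2HSV);m=((h[...,0]<8)|(h[...,0]>172))&(h[...,1]>150)&(h[...,2]>60)
    o=np.zeros_like(m);x0,y0,x1,y1=box;o[y0:y1,x0:x1]=m[y0:y1,x0:x1];return o
E
python3 - <<'E'
from geo import *
T=dict(np.load("top0.npz"));S=dict(np.load("scene0.npz"))
a=cv2.resize(T["color"][160:340,225:395],None,fx=3,fy=3,interpolation=2)
b=cv2.resize(S["color"][205:355,175:430],None,fx=2,fy=2,interpolation=2)
c=np.zeros((560,800,3),np.uint8);c[:540,:400]=cv2.resize(a,(400,540*400//510))[:540] if 0 else np.pad(cv2.resize(a,(400,424)),((0,116),(0,0),(0,0)))
c[:235,400:]=cv2.resize(b,(400,235));z=S["color"][235:295,265:425];c[240:390,400:]=cv2.resize(z,(400,150),interpolation=2)
cv2.imwrite("pics/crop.png",c[:,:,::-1])
# brass holes
h=cv2.cvtColor(T["color"],cv2.COLOR_RGB2HSV)
m=((h[...,0]>18)&(h[...,0]<35)&(h[...,1]>140)).astype(np.uint8);m[:225]=0;m[285:]=0;m[:,:260]=0;m[:,365:]=0
n,l,st,ce=cv2.connectedComponentsWithStats(m);
for i in range(1,n):
    if st[i,4]>3: print("brass",st[i],ce[i],pix2w(T,ce[i],.022)[0].round(4))
for nme,d,box in(("top",T,(270,210,350,260)),("scene",S,(280,210,360,270))):
    r=redmask(d,box);v,u=np.nonzero(r);P=pix2w(d,np.c_[u,v]);print(nme,len(u),(u.min()+u.max())/2,(v.min()+v.max())/2,P.mean(0).round(4),P.min(0).round(4),P.max(0).round(4))
    hole=cv2.findContours(r.astype(np.uint8),cv2.RETR_CCOMP,cv2.CHAIN_APPROX_NONE);
    for c_,hh in zip(hole[0],hole[1][0]):
        if cv2.contourArea(c_)>40: M=cv2.moments(c_);print(" cont",hh[3],cv2.contourArea(c_),M["m10"]/M["m00"],M["m01"]/M["m00"])
for nme,uv in(("cap",(322,314)),("lens",(301,194)),("plate",(264,208)),("right",(344,195)),("block",(280,262)),("box",(242,291)),("noz",(382,262))):
    print(nme,pix2w(T,uv).round(4))
E
```

```text
brass [331 243   4   5   6] [332.         244.66666667] [0.5765 0.1647 0.022 ]
brass [269 267   1   4   4] [269.  268.5] [0.5324 0.2893 0.022 ]
brass [273 268   2   4   4] [273.75 269.5 ] [0.5302 0.2801 0.022 ]
top 456 309.5 235.0 [0.5927 0.2097 0.0886] [0.5665 0.1713 0.0638] [0.6142 0.2471 0.1067]
 cont -1 856.0 309.5251168224299 234.39641744548285
 cont 0 493.0 309.6933739012846 235.20993914807303
scene 791 317.0 239.5 [0.593  0.2082 0.0876] [0.5666 0.1699 0.0649] [0.6134 0.247  0.1055]
 cont -1 1677.0 317.6774001192606 238.05197773802422
 cont 0 1015.5 316.990480879698 239.64336123420316
cap [[0.4451 0.1893 0.0655]]
lens [[0.6768 0.2238 0.0334]]
plate [[0.6533 0.2982 0.0141]]
right [[0.6781 0.1367 0.007 ]]
block [[0.5446 0.2677 0.0216]]
box [[0.4899 0.3427 0.018 ]]
noz [[0.5402 0.0656 0.0163]]
```

View pics/crop.png

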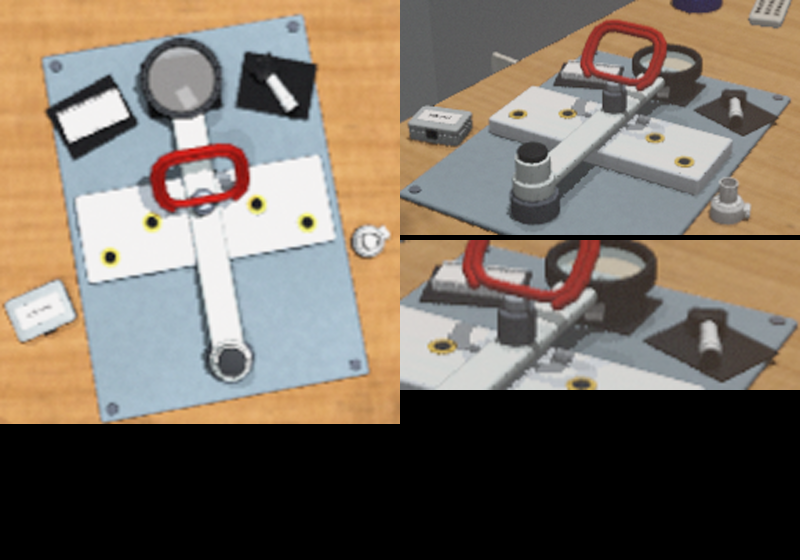

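```bash
python3 - <<'E'
from geo import *
from scipy.optimize import least_squares
from bench import bot
T=dict(np.load("top0.npz"));S=dict(np.load("scene0.npz"))
H=pix2w(T,[(271.75,269.2),(289.6,254.3),(333.8,246.7),(355.5,254.3)],.022)[:,:2]
a=np.deg2rad([40,20,-20,-40])
f=lambda p:(np.c_[p[0]+.13*np.cos(p[2]+a),p[1]+.13*np.sin(p[2]+a)]-H).ravel()
r=least_squares(f,[.445,.189,.148]);print("hinge",r.x,np.rad2deg(r.x[2]),"res",r.fun.round(4))
h=r.x[:2];th=r.x[2];u=np.array([np.cos(th),np.sin(th)])
print("ring pred",h+.146*u,"tri",tri(T,(309.7,235.2),S,(317.0,239.6)))
print("lens pred",h+.235*u, "lens after",h+.235*np.array([np.cos(th+.349),np.sin(th+.349)]))
P=np.vstack([pix2w(d,np.argwhere(redmask(d,b))[:,::-1]) for d,b in((T,(270,210,350,260)),(S,(280,210,360,270)))])
rel=P[:,:2]-h;rad=rel@u;tan=rel@[-u[1],u[0]]
print("red radial",np.percentile(rad,[1,50,99]),"tang",np.percentile(tan,[1,50,99]),"z",np.percentile(P[:,2],[1,99]))
s=bot.observe();M=R.from_rotvec(s["ee_rot"]);X=M.as_matrix();print(X.round(3),np.rad2deg(np.arctan2(X[1,1],X[0,1])))
tgt=np.r_[h+.146*u,.33]-s["position"];print("tool shift cm",100*X.T@tgt,"tang yaw",np.rad2deg(th)+90)
E
```

```text
hinge [0.4451552  0.18626661 0.15259188] 8.74287057703388 res [ 0.      0.     -0.0001  0.0002  0.0003 -0.0003 -0.0001  0.0001]
ring pred [0.58945875 0.20845867] tri (array([0.5906285 , 0.2089455 , 0.08282005]), np.float64(0.000497281306482458))
lens pred [0.67742461 0.2219867 ] lens after [0.6512075  0.29925976]
red radial [0.12780716 0.15178299 0.16798956] tang [-0.0372471  -0.00088924  0.03720515] z [0.06646495 0.10543851]
[[-0.916  0.402 -0.   ]
 [ 0.402  0.916 -0.001]
 [ 0.    -0.001 -1.   ]] 66.29457275184713
tool shift cm [-45.59095147 -24.70832313   7.43149397] tang yaw 98.74287057703388
```

Emit:
{"name": "apply_moves", "arguments": {"series": [[-1, -4, -2.2, 0.3, -3], [-1, -8, -4.3, 0.6, -6], [-1, -12, -6.5, 1, -9], [-1, -16, -8.7, 1.5, -12], [-1, -20, -10.8, 2, -15], [-1, -24, -13, 2.4, -18], [-1, -28, -15.2, 2.8, -21], [-1, -32, -17.3, 3.2, -24], [-1, -36, -19.5, 3.6, -27], [-1, -40, -21.7, 4, -30], [-1, -43, -23.3, 4.4, -32.4], [-1, -45, -24.4, 4.4, -32.4], [-1, -45.6, -24.7, 4.4, -32.4], [-1, -45.6, -24.7, 4.4, -32.4], [-1, -45.6, -24.7, 4.4, -32.4], [-1, -45.6, -24.7, 4.4, -32.4], [-1, -45.6, -24.7, 4.4, -32.4]], "grip_force": 10}}

```text
t: 1.52
position: [0.5891, 0.2094, 0.3608]
ee_rot: [0.24, -3.132, -0.0]
wrist_force: [0.2, 0.3, 0.3]
width: 0.0005
gripper_force: 0.0
```

```bash
cat >look.py <<'E'
from geo import *
from bench import bot,eyes
import sys
s=bot.observe();X=R.from_rotvec(s["ee_rot"]).as_matrix()
print({k:np.round(s[k],4) for k in("t","position","wrist_force","wrist_torque","width","gripper_force","joint_positions")},"yaw",np.rad2deg(np.arctan2(X[1,1],X[0,1])),"tilt",X[:,2].round(4))
g=s["position"]+X[:,2]*.186;print("tip",g.round(4))
h=np.array([.4452,.1863]);d=g[:2]-h;print("tip radius",np.hypot(*d),"az",np.rad2deg(np.arctan2(d[1],d[0])))
if len(sys.argv)>1:
    n=sys.argv[1]; im=[]
    for c in sys.argv[2:]:
        D=eyes.read_camera(c);np.savez(f"{c}_{n}.npz",**D);I=D["color"]
        if c=="scene": I=cv2.resize(I[170:350,180:420],(533,400),interpolation=2)
        if c=="top": I=cv2.resize(I[160:340,215:395],(400,400),interpolation=2)
        if c=="wrist": I=cv2.resize(I,(400,300))
        im.append(np.pad(I,((0,400-I.shape[0]),(0,0),(0,0))))
    I=np.hstack(im);f=min(1,800/I.shape[1]);cv2.imwrite(f"pics/{n}.png",cv2.resize(I,None,fx=f,fy=f)[:,:,::-1])
E
python3 look.py a scene wrist
```

```text
{'t': np.float64(1.5167), 'position': array([0.5891, 0.2094, 0.3608]), 'wrist_force': array([0.1872, 0.2988, 0.2874]), 'wrist_torque': array([ 0.0131, -0.0025,  0.0156]), 'width': np.float64(0.0005), 'gripper_force': np.float64(0.0), 'joint_positions': array([ 3.0060e-01,  2.3300e-02,  1.6103e+00,  2.0000e-04,  1.5081e+00,
       -1.4229e+00])} yaw 98.749855947442 tilt [-1.e-04  1.e-04 -1.e+00]
tip [0.5891 0.2094 0.1748]
tip radius 0.1457088139507497 az 9.117624639985317
```

View pics/a.png

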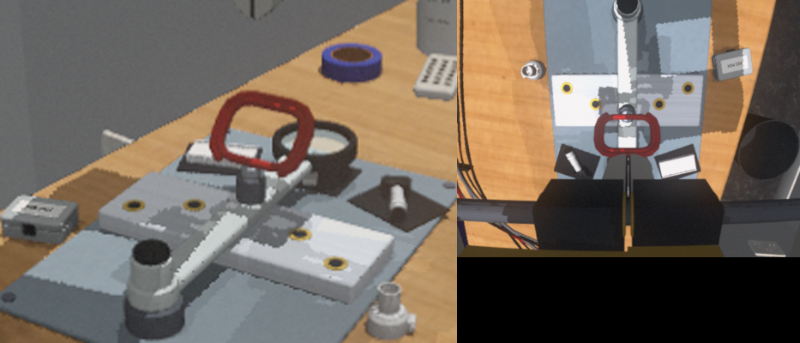

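Emit:
{"name": "apply_moves", "arguments": {"series": [[-1, -0.07, -0.05, 2, 0], [-1, -0.07, -0.05, 4, 0], [-1, -0.07, -0.05, 5.5, 0], [-1, -0.07, -0.05, 7, 0], [-1, -0.07, -0.05, 8, 0], [-1, -0.07, -0.05, 9, 0], [-1, -0.07, -0.05, 10, 0], [-1, -0.07, -0.05, 11, 0], [-1, -0.07, -0.05, 11.8, 0], [-1, -0.07, -0.05, 11.8, 0], [-1, -0.07, -0.05, 11.8, 0]]}}

```text
t: 2.53
position: [0.5911, 0.2082, 0.2426]
ee_rot: [-0.238, 3.129, 0.001]
wrist_force: [10.0, 1.4, -3.7]
width: 0.0006
gripper_force: 5.6
```

```bash
python3 look.py b scene top
```

```text
{'t': np.float64(2.5333), 'position': array([0.5911, 0.2082, 0.2426]), 'wrist_force': array([10.0437,  1.3637, -3.7328]), 'wrist_torque': array([ 0.3823, -1.9327, -0.0354]), 'width': np.float64(0.0006), 'gripper_force': np.float64(5.6006), 'joint_positions': array([ 2.9800e-01,  1.0120e-01,  1.7260e+00, -3.0000e-04,  1.3111e+00,
       -1.4243e+00])} yaw 98.68491976669027 tilt [ 3.2e-03  7.0e-04 -1.0e+00]
tip [0.5917 0.2083 0.0566]
tip radius 0.14816275653496594 az 8.555229477475569
```

View pics/b.png

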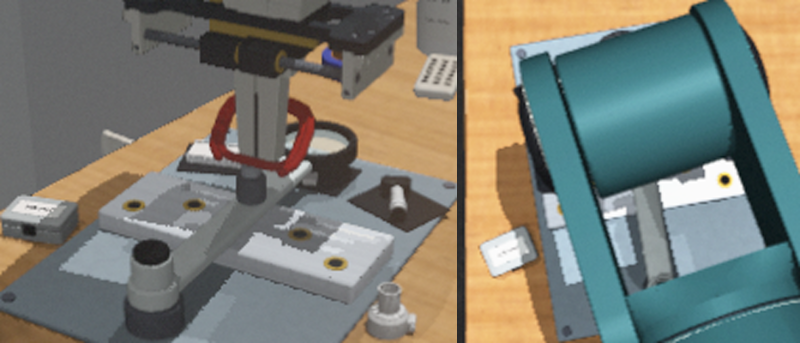

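Emit:
{"name": "apply_moves", "arguments": {"series": [[-1, -0.15, 0, 0, 0], [-1, -0.3, 0, 0, 0], [-1, -0.3, 0, 0, 0], [-1, -0.3, 0, 0, 0]]}}

```text
t: 2.97
position: [0.5934, 0.2086, 0.2426]
ee_rot: [0.238, -3.132, 0.0]
wrist_force: [-0.1, -0.7, 0.0]
width: 0.0002
gripper_force: 0.0
```

```bash
python3 look.py
```

```text
{'t': np.float64(2.9667), 'position': array([0.5934, 0.2086, 0.2426]), 'wrist_force': array([-0.1096, -0.7464,  0.0427]), 'wrist_torque': array([ 0.0139, -0.0087,  0.0626]), 'width': np.float64(0.0002), 'gripper_force': np.float64(0.0), 'joint_positions': array([ 0.2975,  0.1068,  1.72  ,  0.    ,  1.315 , -1.425 ])} yaw 98.68910080199174 tilt [-3.e-04 -1.e-04 -1.e+00]
tip [0.5933 0.2086 0.0566]
tip radius 0.14979374809295776 az 8.551364206016967
```

Emit:
{"name": "apply_moves", "arguments": {"series": [[-0.55, 0, 0, 0, 0], [-0.5, 0, 0, 0, 0], [-0.4, 0, 0, 0, 0], [-0.3, 0, 0, 0, 0], [-0.3, 0, 0, 0, 0], [-0.3, 0, 0, 0, 0]], "grip_force": 20}}

```text
t: 3.47
position: [0.5931, 0.2086, 0.2427]
ee_rot: [0.238, -3.131, 0.0]
wrist_force: [-5.0, -0.1, 1.6]
width: 0.0207
gripper_force: 18.5
```

```bash
python3 look.py c scene wrist
```

```text
{'t': np.float64(3.4667), 'position': array([0.5931, 0.2086, 0.2427]), 'wrist_force': array([-4.9983, -0.1282,  1.6376]), 'wrist_torque': array([-0.1829,  0.7623, -0.0522]), 'width': np.float64(0.0207), 'gripper_force': np.float64(18.5382), 'joint_positions': array([ 2.9760e-01,  1.0630e-01,  1.7204e+00,  1.0000e-04,  1.3161e+00,
       -1.4249e+00])} yaw 98.68949749372278 tilt [-1.1e-03 -2.0e-04 -1.0e+00]
tip [0.5928 0.2085 0.0567]
tip radius 0.14930828939551802 az 8.554676193580526
```

View pics/c.png

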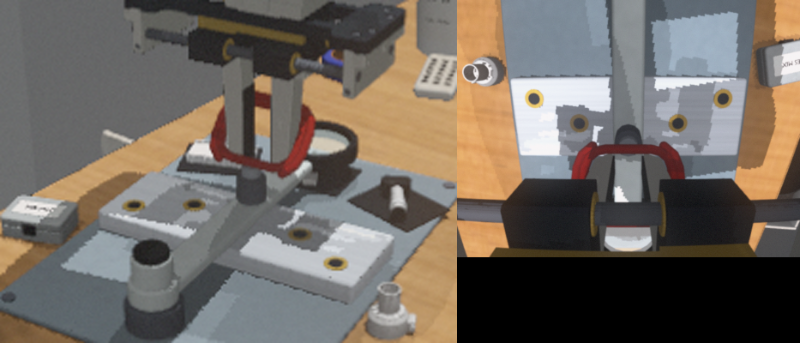

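Emit:
{"name": "apply_moves", "arguments": {"series": [[-0.3, 0, 0, 0, 0], [-0.3, 0, 0, -0.2, 0], [-0.3, 0, 0, -0.4, 0], [-0.3, 0, 0, -0.6, 0], [-0.3, 0, 0, -0.8, 0], [-0.3, 0, 0, -1.0, 0], [-0.3, 0, 0, -1.2, 0], [-0.3, 0, 0, -1.35, 0], [-0.3, 0, 0, -1.35, 0], [-0.3, 0, 0, -1.35, 0]], "grip_force": 30}}

```text
t: 4.4
position: [0.5927, 0.2085, 0.255]
ee_rot: [0.238, -3.129, 0.001]
wrist_force: [-6.0, -0.6, -5.9]
width: 0.022
gripper_force: 31.2
```

```bash
python3 look.py d scene wrist; python3 - <<'E'
from geo import *
for k in "c","d":
    S=dict(np.load(f"scene_{k}.npz"));m=redmask(S,(270,190,370,280));v,u=np.nonzero(m);P=pix2w(S,np.c_[u,v]);print(k,v.min(),v.max(),np.percentile(P[:,2],[1,50,99]).round(4))
E
```

```text
{'t': np.float64(4.4), 'position': array([0.5927, 0.2085, 0.255 ]), 'wrist_force': array([-5.994 , -0.5884, -5.9223]), 'wrist_torque': array([-0.0631,  0.8796, -0.0148]), 'width': np.float64(0.022), 'gripper_force': np.float64(31.2038), 'joint_positions': array([ 2.9770e-01,  9.5900e-02,  1.7105e+00,  2.0000e-04,  1.3386e+00,
       -1.4250e+00])} yaw 98.69726167129515 tilt [-3.3e-03 -8.0e-04 -1.0e+00]
tip [0.5921 0.2084 0.069 ]
tip radius 0.14853363596684488 az 8.546646846786246
c 218 261 [0.0654 0.0817 0.1043]
d 211 252 [0.0788 0.0951 0.1161]
```

Emit:
{"name": "apply_moves", "arguments": {"series": [[-0.3, 0.01, 0.52, 0, -2], [-0.3, 0.04, 1.05, 0, -4], [-0.3, 0.08, 1.57, 0, -6], [-0.3, 0.15, 2.09, 0, -8], [-0.3, 0.23, 2.6, 0, -10], [-0.3, 0.33, 3.11, 0, -12], [-0.3, 0.45, 3.62, 0, -14], [-0.3, 0.58, 4.13, 0, -16], [-0.3, 0.73, 4.63, 0, -18], [-0.3, 0.9, 5.12, 0, -20], [-0.3, 0.9, 5.12, 0, -20], [-0.3, 0.9, 5.12, 0, -20]]}}

```text
t: 5.5
position: [0.5759, 0.2578, 0.2548]
ee_rot: [0.778, -3.039, 0.001]
wrist_force: [-8.1, -2.0, -5.8]
width: 0.0225
gripper_force: 36.0
```

```bash
python3 look.py e scene wrist; python3 - <<'E'
from geo import *
S=dict(np.load("scene_e.npz"));m=redmask(S,(240,180,370,280));v,u=np.nonzero(m);P=pix2w(S,np.c_[u,v]);print(np.percentile(P[:,2],[1,50,99]).round(4))
E
```

```text
{'t': np.float64(5.5), 'position': array([0.5759, 0.2578, 0.2548]), 'wrist_force': array([-8.1488, -2.0183, -5.8426]), 'wrist_torque': array([-0.3025,  1.0689, -0.2172]), 'width': np.float64(0.0225), 'gripper_force': np.float64(36.0143), 'joint_positions': array([ 0.3805,  0.1018,  1.7045, -0.    ,  1.3394, -1.6916])} yaw 118.72153959312796 tilt [-0.0038 -0.0015 -1.    ]
tip [0.5752 0.2575 0.0688]
tip radius 0.1481888692197275 az 28.725811523131032
[0.0765 0.0934 0.1166]
```

View pics/e.png

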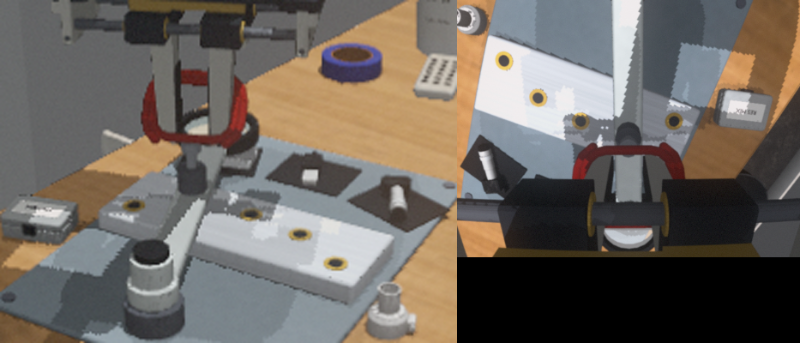

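Emit:
{"name": "apply_moves", "arguments": {"series": [[-0.3, 0, 0, 0.2, 0], [-0.3, 0, 0, 0.4, 0], [-0.3, 0, 0, 0.6, 0], [-0.3, 0, 0, 0.8, 0], [-0.3, 0, 0, 1.0, 0], [-0.3, 0, 0, 1.2, 0], [-0.3, 0, 0, 1.35, 0], [-0.3, 0, 0, 1.35, 0], [-0.3, 0, 0, 1.35, 0]]}}

```text
t: 6.35
position: [0.5761, 0.2576, 0.2427]
ee_rot: [0.777, -3.041, 0.001]
wrist_force: [-14.1, -5.4, 7.0]
width: 0.0229
gripper_force: 36.3
```

```bash
python3 look.py f scene; python3 - <<'E'
from geo import *
S=dict(np.load("scene_f.npz"));m=redmask(S,(240,180,370,290));v,u=np.nonzero(m);P=pix2w(S,np.c_[u,v]);print(np.percentile(P[:,2],[1,50,99]).round(4))
E
```

```text
{'t': np.float64(6.35), 'position': array([0.5761, 0.2576, 0.2427]), 'wrist_force': array([-14.0665,  -5.4061,   6.9914]), 'wrist_torque': array([-0.7916,  1.8571, -0.358 ]), 'width': np.float64(0.0229), 'gripper_force': np.float64(36.3407), 'joint_positions': array([ 0.3801,  0.1118,  1.7144, -0.    ,  1.3185, -1.6912])} yaw 118.67953226915294 tilt [-0.0028 -0.0011 -1.    ]
tip [0.5755 0.2574 0.0567]
tip radius 0.1484786221862926 az 28.620177831678863
[0.064  0.0814 0.1044]
```

Emit:
{"name": "apply_moves", "arguments": {"series": [[-0.7, 0, 0, 0, 0], [-1, 0, 0, 0, 0], [-1, 0, 0, 0, 0], [-1, 0, 0, 0, 0], [-1, 0, 0, 0, 0], [-1, 0, 0, 0, 0]], "grip_force": 10}}

```text
t: 6.9
position: [0.5768, 0.2579, 0.2428]
ee_rot: [-0.778, 3.043, 0.0]
wrist_force: [0.6, 0.3, -1.0]
width: 0.001
gripper_force: 0.0
```

```bash
python3 look.py
```

```text
{'t': np.float64(6.9), 'position': array([0.5768, 0.2579, 0.2428]), 'wrist_force': array([ 0.5647,  0.2947, -0.9725]), 'wrist_torque': array([ 0.0128, -0.0178, -0.0196]), 'width': np.float64(0.001), 'gripper_force': np.float64(0.0), 'joint_positions': array([ 0.3801,  0.1125,  1.7135, -0.    ,  1.3153, -1.6915])} yaw 118.69125884700655 tilt [ 3.e-04  1.e-04 -1.e+00]
tip [0.5768 0.2579 0.0568]
tip radius 0.14985460249428253 az 28.544629755305607
```

Free of contact. Withdraw upward.

Emit:
{"name": "apply_moves", "arguments": {"series": [[-1, 0, 0, -0.5, 0], [-1, 0, 0, -1.5, 0], [-1, 0, 0, -3, 0], [-1, 0, 0, -5, 0], [-1, 0, 0, -7, 0], [-1, 0, 0, -10, 0], [-1, 0, 0, -13, 0], [-1, 0, 0, -15, 0], [-1, 0, 0, -15, 0], [-1, 5, -3, -15, 0], [-1, 9, -6, -15, 0], [-1, 12, -9, -15, 0], [-1, 14, -12, -15, 0], [-1, 14, -15, -15, 0], [-1, 14, -15, -15, 0], [-1, 14, -15, -15, 0], [-1, 14, -15, -15, 0]]}}

```text
t: 8.32
position: [0.5259, 0.059, 0.3934]
ee_rot: [-0.777, 3.043, 0.0]
wrist_force: [0.0, 0.6, 0.0]
width: 0.0005
gripper_force: 0.0
```

```bash
python3 look.py g scene top; python3 - <<'E'
from geo import *
for c,b in(("scene",(220,180,370,290)),("top",(240,190,350,270))):
    S=dict(np.load(f"{c}_g.npz"));m=redmask(S,b);v,u=np.nonzero(m);
    if len(u):
        P=pix2w(S,np.c_[u,v]);print(c,P.mean(0).round(4),np.percentile(P[:,2],[1,50,99]).round(4))
E
```

```text
{'t': np.float64(8.3167), 'position': array([0.5259, 0.059 , 0.3934]), 'wrist_force': array([0.0432, 0.5884, 0.0078]), 'wrist_torque': array([ 0.062 ,  0.0352, -0.0263]), 'width': np.float64(0.0005), 'gripper_force': np.float64(0.0), 'joint_positions': array([ 6.3600e-02, -2.0200e-01,  1.7678e+00,  3.0000e-04,  1.5752e+00,
       -2.0069e+00])} yaw 118.6298137054368 tilt [ 6.e-04  3.e-04 -1.e+00]
tip [0.526  0.0591 0.2074]
tip radius 0.150664770365215 az -57.58587557705481
scene [0.5752 0.2577 0.0862] [0.0654 0.0874 0.1049]
top [0.5758 0.2589 0.0882] [0.0666 0.0907 0.1063]
```

View pics/g.png

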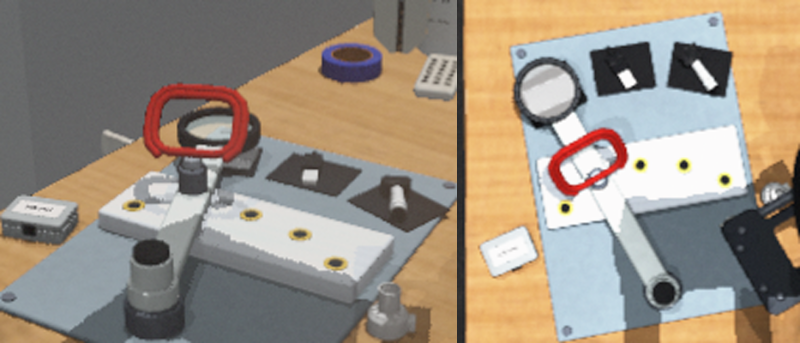

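The lens stands over the left pad, the ring is at its starting (home) height, the parts have not moved and the robot is clear.

```bash
python3 -c "
from bench import bot
print(bot.close_job())"
```

```text
the job is handed in; nothing more can be done
None
```

I swung the magnifier one hole to the left, so its lens is over the heat spreader; by camera the pin is back at its home height, the parts and side items looked undisturbed and the robot finished clear, and I handed the job in (no verdict came back). To lift the ring, I spread both closed fingers against the inside of its sides instead of hooking one fingertip, because the tool could not tilt, and the outer rim was not pinched.

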